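Clamp a border tile on the sloping easel with its cam lever

ROBOT

A 6-joint arm with a two-finger parallel gripper is mounted at the origin on the work surface. World frame = base frame: x ahead of the robot, y to its left, z up, the work surface at z = 0. Lengths are in m, angles in rad, forces in N, time in s.
With the tool pointing down it reaches from about 0.4 to 0.825 m from the base axis. Payload 7 kg.
Tool frame: the origin (TCP) lies at the centre of the arm's flange, where the gripper is bolted on; the fingertips stand 178 mm ahead of it and the grasp point (between the pads) lies arm.tcp_to_grasp ahead of it (arm.tcp_to_grasp is the distance from the TCP to the grasp point, in m); z points along the fingers, y is the direction in which the jaws open and shut (so a half turn about z gives the same grasp; the last joint's range is limited). The gripper opens to 88 mm and grips with 3 to 60 N. Pads are 19 mm wide; open, the fingers measure 130 mm over their backs; the gripper's body (78 mm by 193 mm) begins 47 mm behind the grasp point.
Start: joints at [0.288, 0.359, 0.012, 0, -1.224, -0.288], TCP at [0.675, -0, 0.405] pointing down, gripper open.
Joint ranges: [-3.07, 3.07], [-1.43, 2.12], [-1.02, 1.25], [-3.03, 1.67], [-3.05, -0], [-3.03, 3.03]. Speed limits (rad/s): [2.39, 2.39, 3.01, 3.14, 3.14, 3.14].

INTERFACE

Orientations are given as [roll, pitch, yaw] about the fixed x, y, z axes, in that order (R = Rz(yaw) Ry(pitch) Rx(roll)).
In Python, from station import arm gives the robot as it stands.
- The arm moves only by the tool move_arm, never from a script. Its argument "deltas" is a list of rows, each a list of 6 numbers: the shift along the world's x, y, z in mm, then the turn, a rotation vector about the world's x, y, z in degrees. In form: [[tx, ty, tz, ax, ay, az], ...]. A call has exactly 5 rows; each row shifts and turns the commanded pose from where the row before left it; what a row does not reach is not made up. A row lasts 1/12 s, in which the tool goes at most 41.7 mm and 7.16 degrees, less where a joint would pass 70% of its speed; a pose out of reach is approached as far as the arm can. A call with a gripper value outside its range is refused whole. "claw" is the closure in counts, from 0 (fully open) to 255 (shut), set as the call begins (left out, the last holds). The fingers move at their own pace and stop on an object; "squeeze" is the grip in N (left out, the last holds). Time passes only in rows, so rows that do not move let the fingers close, or fill a call up. It gives the time, the measured TCP pose, the force and the opening at its end, in the units of the state.
- arm.get_state(): the state, without advancing time (a new reading comes with each control period).
- arm.grab_frame(name): name is "scene" or "side" or "wrist"; returns the picture (420x560x3 uint8, red, green, blue); there is no depth.
- arm.calibration(name): a dict with "intrinsics" (3x3 intrinsics, pixels), "T" (4x4, takes a point from camera to world coordinates); the wrist camera has in their place "mount" (4x4, takes a point from camera to tool coordinates, whose origin is the TCP and whose axes are the flange's). Camera axes: x right, y up, looking along -z (the intrinsics and any distortion apply to the point x, -y, -z); pixel columns grow to the right and rows downward; lengths in m; the calibration is good to about 2 mm. A picture is of the moment at which its call begins: read the wrist's pose just before it. calibration takes no time and is no camera call.
- arm.job_done(): hands the job in, once; it reports no verdict.
Trained networks look in the newest picture that a camera, given by its name, has taken for a name from the list of things; names that differ only in an ending like _2 or _b are one class to them, and where a whole thing is asked for, a point or a joint stands for the part that bears it (a point fixed in the world has none). Each returns a list of dicts, best first, with "score" (0 to 1); they miss things now and then, are a little off and sometimes report something else, mostly with a low value. They report only what shows in the picture. A call takes as long as a camera call. They do not tell look-alikes from the thing itself.
- arm.spot_in(thing, camera): "xy" ([column, row] in pixels, amid what is visible of it).
- arm.masks_of(thing, camera): "pixels" (420x560 bool, what is visible of it) and "xy" ([column, row] in pixels, amid what is visible of it).
- arm.spot_point(thing, camera): "xy" ([column, row] in pixels: a listed point, or the origin of a listed thing).
The state is a dict: "t": time; "q": joint angles; "qd": joint speeds; "joint_efforts": joint torques, N m; "eef_pos": TCP position; "ee_rot": TCP orientation; "force": force on the tool from outside, world axes, zero at the start; "moment": the same for the moment, N m; "width": finger opening in m.
Only numpy, scipy, OpenCV 4.12 (cv2) and the standard library are available. Lean on these libraries where they do the work, as an engineer would, in place of code of your own. Each camera call takes 0.05 s, during which the arm holds its last target. There are 200 camera calls.

TASK

Get the border tile with the orange butterflies ready for its last coat: swing the easel's cam lever back to its open stop, then lay the tile flat on the sloping board, painted side up and lengthwise up the slope, its lower short end at the bottom ledge between the two cheeks, and let go of it. Then push the lever through its whole quarter turn to the end stop, so that the jaw clamps the tile. Leave the other tiles, the jars, the bottle and the brushes where they are.

Things in the scene. Friction and masses are not known exactly. Their poses are not given: they have to be found in the camera images.
- tile_butterfly: the tile to clamp: loose cream border tile 150 x 50 x 12 mm, about 0.2 kg, painted with three orange butterflies and orange lines along its long edges; lies flat on the table, painted side up, in any of three places shared with the other tiles. Origin at the centre of its underside, x along its length, y across, z out of the painted face. Either short end may go down on the easel
- board: sloping plywood board (290 x 170 x 12 mm) of a wooden easel fixed to the table, standing elsewhere each time; 30 degrees to the table, low edge 30 mm and high edge 175 mm above it. Origin on its top surface in the middle of the low edge, x up the slope, y across (left when looking up the slope), z out of the board. Beneath are a base frame no wider than it, 30 mm longer at the high end, and a prop
- bed (a point): where the tile's origin belongs once clamped: on the board's surface at board (95, 0, 0) mm. The free bed runs from the ledge at board x 20 up to the jaw; with the lever open it is 161 mm long
- cheeks (a point): middle of the gap between the ledge's two cheeks, at board (30, 0, 0) mm. Cheeks: x 20 to 40, y 29 to 37 and -37 to -29, so the 50 mm tile has 58 mm between them. The dark wooden ledge itself: x 5 to 20, y -46 to 46. Ledge and cheeks stand 14 mm above the board
- jaw_pad: black rubber face of the sliding jaw, 56 mm wide, 2 to 16 mm above the board; origin mid-width in its lower face, at board level: board x 181 - 8.9 x lever angle (rad) mm. Sprung, 2.5 N per mm over 5 mm: it gives 3 mm on a tile and presses it with about 7 N when the lever is closed. Behind it: jaw block and two aluminium guides, board x 175 to 221, y 33 to 44 and -44 to -33, 19 mm high
- lever (a joint): cam lever angle, rad, about the board's normal. 0 = open stop, arm along board +y; it grows as the arm swings up the slope: arm direction in the board frame (sin q, cos q). 1.571 = closed end stop, arm straight up the slope, past the high edge. It stays where left (friction 0.2 N m, 1.8 N at the grip; up to 3 N while clamping). Starts at 1.05 to 1.5, where the jaw leaves too little room for the tile
- lever_grip (a point): middle of the lever's upright orange grip: round, 27 mm thick, 42 mm tall along the board's normal, from 27 to 69 mm above the board's plane; this point is 48 mm above that plane and 115 mm from the pivot. The steel arm below it is 16 mm wide, 20 to 29 mm above the board's plane
- lever_pivot (a point): point on the lever's axis, at board (235, 0, 30) mm. Round it: the spiral cam plate, reaching 24 to 38 mm from the axis, and a bolt head, up to 40 mm above the board. Two steel end-stop pins, radius 4 mm, 30 mm high, stand at board (223, 45) and (280, -12)
- tile_flower: border tile of the same size as tile_butterfly (150 x 50 x 12 mm) painted with purple flowers, flat on the table (bystander); origin at the centre of its underside, x along its length, z up
- tile_bird: border tile of the same size as tile_butterfly (150 x 50 x 12 mm) painted with yellow birds and a red flower, flat on the table (bystander); origin at the centre of its underside, x along its length, z up
- jar_blue: closed white paint jar with a blue lid, radius 27 mm, 62 mm tall, stands loose on the table (bystander); origin at the centre of its underside
- jar_red: closed white paint jar with a red lid, radius 29 mm, 68 mm tall, stands loose on the table (bystander); origin at the centre of its underside
- jar_yellow: closed white paint jar with a yellow lid, radius 25 mm, 58 mm tall, stands loose on the table (bystander); origin at the centre of its underside
- bottle: green bottle with black cap, radius 28 mm, 160 mm tall, stands on the table beside the easel on the board's +y side (bystander); origin at the centre of its underside
- brush_pot: terracotta pot, radius 38 mm, 100 mm tall, holding four brushes that reach 200 mm above the table (bystander); origin at the centre of its underside
- brush: paint brush lying on the table, 194 mm long, 11 mm thick (bystander); origin near its middle at table height, x along it towards the bristles, which end 94 mm from the origin; the handle ends 105 mm the other way
Mind the look-alikes: they are no part of the job. What is shaped like the tile_butterfly but pink is not meant.

How it is judged:
On the way, in this order (a step that is already met when the one before it is completed fails the run):
1. the cam lever is swung back to its open stop (within 8 degrees) (value of joint lever below 0.14 rad), for 0.1 s.
2. the butterfly tile lies flat on the board between ledge, cheeks and jaw, painted side up, let go of, with the lever still open (x of tile_butterfly in the frame of board between 0.091 and 0.108 m and y of tile_butterfly in the frame of board between -0.006 and 0.006 m and z of tile_butterfly in the frame of board between -0.004 and 0.005 m and angle between the z axis of tile_butterfly and the z axis of board, either way round below 0.06 rad and angle between tile_butterfly's own z axis and vertical below 0.8 rad and angle between the x axis of tile_butterfly and the x axis of board, either way round below 0.09 rad and contact force between the fingers and tile_butterfly below 0.2 N and linear speed of tile_butterfly below 0.03 m/s and value of joint lever below 0.3 rad), for 0.2 s.
3. the lever has been pushed through its quarter turn to the end stop (within 5 degrees) (value of joint lever above 1.485 rad), for 0.2 s.
At the end, for the whole second after the job is handed in: lever within 5 degrees of its closed stop; the jaw presses the butterfly tile (over 2.5 N) home on the ledge (within 3 mm), centred within 6 mm, flat on the board (3.4 degrees), painted side up, lengthwise up the slope (5 degrees), at rest and let go of (value of joint lever above 1.485 rad and contact force between jaw_pad and tile_butterfly above 2.5 N and x of tile_butterfly in the frame of board between 0.092 and 0.098 m and y of tile_butterfly in the frame of board between -0.006 and 0.006 m and z of tile_butterfly in the frame of board between -0.004 and 0.004 m and angle between the z axis of tile_butterfly and the z axis of board, either way round below 0.06 rad and angle between tile_butterfly's own z axis and vertical below 0.8 rad and angle between the x axis of tile_butterfly and the x axis of board, either way round below 0.09 rad and contact force between the fingers and tile_butterfly below 0.2 N and linear speed of tile_butterfly below 0.03 m/s); the robot touches nothing.
It fails at once if one of the other two tiles is disturbed (moved more than 20 mm) (distance of any of tile_flower, tile_bird from where it was at the start of the episode above 0.02 m).
It fails at once if a paint jar is disturbed (moved more than 20 mm) (distance of any of jar_blue, jar_red, jar_yellow from where it was at the start of the episode above 0.02 m).
It fails at once if the green bottle is disturbed (moved more than 20 mm) (distance of bottle from where it was at the start of the episode above 0.02 m).
It fails at once if the brush pot or the loose brush is disturbed (moved more than 20 mm) (distance of any of brush_pot, brush from where it was at the start of the episode above 0.02 m).
It also fails if it takes over 64 s, if anything falls off the work surface, if the arm or the gripper's body presses on something with over 40 N, if the wrist force passes 120 N, or if a joint passes its speed limit or range.

## Working session

There is one attempt and no reset: what is moved stays moved. The work goes in short steps, Python scripts to look and compute and a tool call to move; the robot and the scene stay as the last step left them, time stands still between calls to the robot, and variables do not carry over. Pictures are saved under pics/ and viewed, about 8 in all and at most 12, crops included, and the job is handed in when it is done.

Besides the shell and the picture viewer there is one more tool, called after ">>>" by a JSON object that holds its "api" and its "payload", one argument or row to a line. move_arm: Moves the arm, as the interface text tells. Its arguments: {"type":"object","properties":{"deltas":{"type":"array","items":{"type":"array","items":{"type":"number"}}},"claw":{"type":"number"},"squeeze":{"type":"number"}},"required":["deltas"]}

```bash
ls; mkdir -p pics
python3 - <<'E'
from station import arm
import cv2, numpy as np
print(arm.tcp_to_grasp, arm.get_state())
for c in ("scene","side","wrist"):
    f=arm.grab_frame(c); cv2.imwrite(f"pics/{c}0.png",f[:,:,::-1])
    k=arm.calibration(c); print(c,{a:np.round(np.array(b),4).tolist() for a,b in k.items()})
a=cv2.imread("pics/scene0.png");b=cv2.imread("pics/side0.png")
cv2.imwrite("pics/both0.png",cv2.resize(np.vstack([a,b]),None,fx=.7,fy=.7))
E
```

```text
pics
0.1593 {'t': 0.0, 'q': array([ 2.88127425e-01,  3.59439758e-01,  1.10800849e-02, -3.63846270e-04,
       -1.22409589e+00, -2.88102671e-01]), 'qd': array([ 1.01609106e-03,  5.11161981e-04,  6.45595964e-04, -5.76026222e-04,
       -3.89493449e-05, -1.72408393e-03]), 'joint_efforts': array([-8.00930356e-04, -5.82726967e+01,  2.93058443e+01,  6.99745238e+00,
        6.93249181e-03, -2.06530804e-04]), 'eef_pos': array([6.74821151e-01, 2.48402367e-05, 4.03695006e-01]), 'ee_rot': array([ 3.13990461e+00, -1.43555378e-04, -1.57089537e+00]), 'force': array([-0.27807861,  0.04698808, -0.47787247]), 'moment': array([ 0.00518386, -0.02615142,  0.00863084]), 'width': 0.0873683562617647}
scene {'intrinsics': [[396.074, 0.0, 281.6752], [0.0, 396.074, 210.9375], [0.0, 0.0, 1.0]], 'T': [[0.3058, -0.5451, 0.7806, 1.1721], [0.952, 0.1844, -0.2442, -0.1724], [-0.0108, 0.8178, 0.5754, 0.6077], [0.0, 0.0, 0.0, 1.0]]}
side {'intrinsics': [[426.425, 0.0, 272.1963], [0.0, 426.425, 215.6121], [0.0, 0.0, 1.0]], 'T': [[-0.9004, 0.2769, -0.3355, 0.2069], [-0.435, -0.5837, 0.6856, 0.6588], [-0.006, 0.7633, 0.646, 0.7116], [0.0, 0.0, 0.0, 1.0]]}
wrist {'intrinsics': [[373.2663, 0.0, 281.3147], [0.0, 373.2663, 210.3279], [0.0, 0.0, 1.0]], 'mount': [[0.0007, 0.9596, 0.2814, 0.0757], [1.0, -0.0008, -0.0, 0.0002], [0.0002, 0.2814, -0.9596, 0.0197], [0.0, 0.0, 0.0, 1.0]]}
```

View pics/scene0.png

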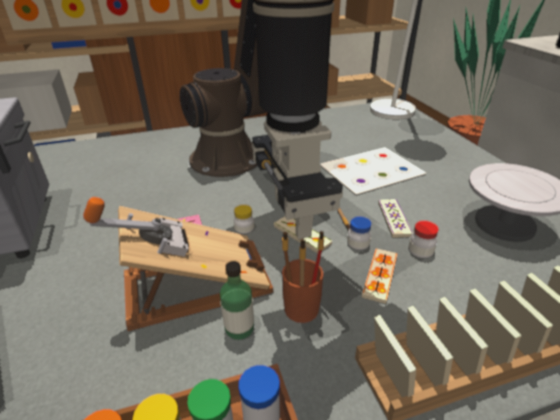

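View pics/side0.png

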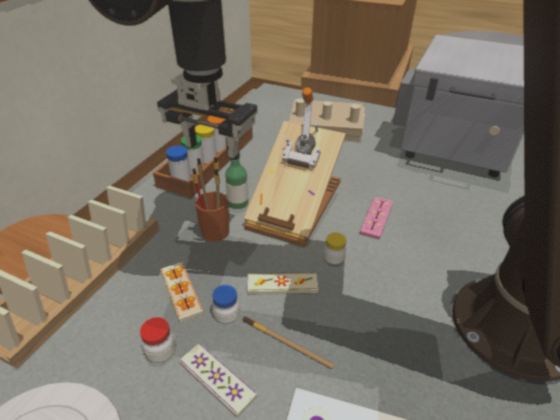

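The scene view shows the easel at left, its orange grip at (94,209), and the butterfly tile at (381,275). In the side view the board is around (297,180), the grip at (307,97) and the butterfly tile at (181,290). The pink tile is the decoy.

```bash
cat > h.py <<'E'
from station import arm
import numpy as np, cv2
from scipy.optimize import least_squares
from scipy.spatial.transform import Rotation as Ro
def cam(c):
    k=arm.calibration(c); K=np.array(k["intrinsics"])
    if "T" in k: T=np.array(k["T"])
    else:
        s=arm.get_state(); T=np.eye(4); T[:3,:3]=Ro.from_euler('xyz',s["ee_rot"]).as_matrix(); T[:3,3]=s["eef_pos"]; T=T@np.array(k["mount"])
    return K,T
def proj(C,P):
    K,T=C; p=(np.atleast_2d(P)-T[:3,3])@T[:3,:3]; p=p*[1,-1,-1]; u=p@K.T; return u[:,:2]/u[:,2:]
def ray(C,uv,z):
    K,T=C; d=np.linalg.solve(K,[uv[0],uv[1],1])*[1,-1,-1]; d=T[:3,:3]@d; o=T[:3,3]; return o+d*(z-o[2])/d[2]
def boardT(x,y,psi):
    c,s=np.cos(psi),np.sin(psi); a=np.pi/6
    X=np.array([np.cos(a)*c,np.cos(a)*s,.5]);Y=np.array([-s,c,0]);T=np.eye(4)
    T[:3,:3]=np.c_[X,Y,np.cross(X,Y)];T[:3,3]=[x,y,.03];return T
def tp(T,p): return np.atleast_2d(p)@T[:3,:3].T+T[:3,3]
def bpts(q): return {"board":[0,0,0],"bed":[.095,0,0],"cheeks":[.03,0,0],"lever_pivot":[.235,0,.03],"jaw_pad":[.181-.0089*q,0,0],"lever_grip":[.235+.115*np.sin(q),.115*np.cos(q),.048]}
E
python3 - <<'E'
from h import *
obs=[]
for c in ("scene","side"):
    arm.grab_frame(c); C=cam(c)
    for n in bpts(0):
        r=arm.spot_point(n,c)
        if r: obs.append((C,n,np.array(r[0]["xy"]),c)); print(c,n,np.round(r[0]["xy"],1),round(r[0]["score"],2))
    for n in ("tile_butterfly","tile_flower","tile_bird","jar_blue","jar_red","jar_yellow","bottle","brush_pot","brush"):
        r=arm.spot_point(n,c)
        for d in r[:2]: print(c,n,np.round(d["xy"],1),round(d["score"],2),np.round(ray(C,d["xy"],0)[:2],3))
    if 1:
        for d in arm.masks_of("tile_butterfly",c)[:2]:
            m=d["pixels"].astype(np.uint8); cn=max(cv2.findContours(m,0,1)[0],key=cv2.contourArea)
            w=np.array([ray(C,p[0],.012)[:2] for p in cn],np.float32)*1000
            print("mask",d["score"],d["xy"],cv2.minAreaRect(w))
def f(v): 
    T=boardT(*v[:3]); P=bpts(v[3]); return np.concatenate([proj(C,tp(T,P[n]))[0]-xy for C,n,xy,_ in obs])
best=min((least_squares(f,[.55,.2,p,1.3],loss="soft_l1",f_scale=2) for p in np.arange(-3,3.2,.75)),key=lambda r:r.cost)
print(best.x,best.cost)
for o,e in zip(obs,f(best.x).reshape(-1,2)): print(o[3],o[1],np.round(e,1))
np.save("board.npy",best.x)
E
```

```text
scene board [257.8 259. ] 0.9
scene bed [219.3 250.9] 0.96
scene lever_pivot [155.6 222.3] 0.69
scene jaw_pad [303.5 308.2] 0.72
scene lever_grip [ 94.4 206.9] 0.7
scene tile_butterfly [379.8 273.4] 0.97 [0.64  0.215]
scene tile_butterfly [168.7 230.4] 0.44 [ 0.338 -0.208]
scene tile_flower [395.6 220.2] 0.86 [0.481 0.35 ]
scene tile_bird [304.  236.9] 0.81 [0.47  0.104]
scene jar_blue [359.1 241.7] 0.79 [0.529 0.222]
scene jar_red [421.3 250.8] 0.77 [0.604 0.343]
scene jar_yellow [245.6 227.1] 0.9 [ 0.386 -0.022]
scene bottle [237.7 327.1] 0.88 [ 0.683 -0.109]
scene brush_pot [302.1 307.3] 0.83 [0.676 0.022]
scene brush_pot [338.1 214.9] 0.5 [0.412 0.22 ]
scene brush [338.7 213.7] 0.57 [0.408 0.224]
mask 0.78 [378.9, 274.6] ((649.7931518554688, 208.2679901123047), (49.738529205322266, 159.44265747070312), 50.8600959777832)
side board [275.1 225.8] 0.79
side bed [293.1 194.3] 0.97
side cheeks [279.4 217.3] 0.82
side lever_pivot [307.8 136.1] 0.7
side jaw_pad [297.1 164.6] 0.57
side lever_grip [309.3  96.8] 0.86
side tile_butterfly [182.8 294.4] 0.81 [0.635 0.218]
side tile_butterfly 
[... 415 characters left out ...]
05]
side brush_pot [215.  233.4] 0.62 [0.674 0.025]
side brush [288.3 341.3] 0.79 [0.387 0.226]
mask 0.74 [181.9, 291.9] ((640.039794921875, 216.61102294921875), (51.52983093261719, 159.92823791503906), 51.09556198120117)
mask 0.56 [377.3, 217.9] ((329.1697692871094, -193.82180786132812), (51.56806945800781, 159.6653289794922), 1.7547495365142822)
[ 0.53756557 -0.02904034  4.74532967  1.35638746] 385.6655438763717
scene board [ 0.3 -2.1]
scene bed [-0.6 -2. ]
scene lever_pivot [ 0.9 -0. ]
scene jaw_pad [-119.   -66.3]
scene lever_grip [-0.6 -0.1]
side board [-0.6  1.2]
side bed [-5.2 -2.2]
side cheeks [-0.6 -1.5]
side lever_pivot [-3.1  1.6]
side jaw_pad [0.7 1.6]
side lever_grip [-0.1 -2.1]
```

>>> {"api": "move_arm", "payload": {
  "deltas": [
    [-27,-26,5,0,0,0],
    [-27,-26,5,0,0,0],
    [-27,-26,5,0,0,0],
    [-27,-26,5,0,0,0],
    [-27,-26,5,0,0,0]
  ],
  "claw": 120
}}

```text
t: 2.27
eef_pos: [0.5385, -0.1309, 0.4299]
ee_rot: [-3.141, -0.0, -1.57]
force: [0.9, -0.1, 0.5]
width: 0.0598
```

>>> {"api": "move_arm", "payload": {
  "deltas": [
    [0,0,0,0,0,0],
    [0,0,0,0,0,0],
    [0,0,0,0,0,0],
    [0,0,0,0,0,0],
    [0,0,0,0,0,0]
  ]
}}

```text
t: 2.68
eef_pos: [0.5407, -0.1294, 0.4292]
ee_rot: [3.141, -0.0, -1.57]
force: [-0.0, 0.2, -0.0]
width: 0.0468
```

```bash
cat > fit.py <<'E'
from h import *
import sys
def observe(cs,names=None):
    obs=[]
    for c in cs:
        C=cam(c); f=arm.grab_frame(c); cv2.imwrite(f"pics/{c}_{arm.get_state()['t']:.2f}.png",f[:,:,::-1])
        for n in (names or bpts(0)):
            r=arm.spot_point(n,c)
            if r and r[0]["score"]>.5: obs.append((C,n,np.array(r[0]["xy"]),c,r[0]["score"]))
    return obs
def f(v,obs): 
    T=boardT(*v[:3]); P=bpts(v[3]); return np.concatenate([proj(C,tp(T,P[n]))[0]-xy for C,n,xy,*_ in obs])
if __name__=="__main__":
    obs=observe(["wrist","scene","side"]); x0=np.load("board.npy")
    for sel in (["wrist"],["wrist","scene","side"]):
        o=[a for a in obs if a[3] in sel]
        r=least_squares(f,x0,args=(o,),loss="soft_l1",f_scale=1.5); print(sel,np.round(r.x,4),r.cost)
    for a,e in zip(o,f(r.x,o).reshape(-1,2)): print(a[3],a[1],a[2].round(1),np.round(e,1),round(a[4],2))
    np.save("board.npy",r.x)
E
python3 fit.py; ls pics
```

```text
['wrist'] [ 0.5376 -0.0309  4.7548  1.8496] 5.904548076072851
['wrist', 'scene', 'side'] [ 0.538  -0.0299  4.7529  1.4049] 36.47266004326623
wrist board [285.1 264.5] [-1.9  1.2] 0.94
wrist bed [281.1 206.2] [-1.  -0.4] 0.69
wrist cheeks [280.8 247.9] [1.6 1.1] 0.63
wrist lever_pivot [273.4  75.7] [-0.7  2.1] 0.82
wrist jaw_pad [274.7 143. ] [ 2.1 -3. ] 0.79
scene board [256.8 259.1] [ 1. -2.] 0.6
scene bed [219.3 249.8] [-0.9 -0.5] 0.58
scene cheeks [247.6 254.9] [-1.8 -0.2] 0.94
scene lever_pivot [157.2 224.9] [-1. -2.] 0.95
scene jaw_pad [184.9 242.8] [-0.5 -0.3] 0.58
scene lever_grip [ 97.6 205.7] [-4.9  0. ] 0.75
side board [274. 224.] [0.5 2.7] 0.95
side bed [291.4 191.7] [-3.8  0.2] 0.7
side cheeks [279.4 216.7] [-0.7 -1.2] 0.65
side lever_pivot [308.6 139.3] [-4.4 -1.9] 0.75
side jaw_pad [295.4 165.5] [1.9 0.6] 0.64
both0.png
scene0.png
scene_3.08.png
side0.png
side_3.43.png
wrist0.png
wrist_2.73.png
```

Run:
```python
from h import *
v=np.load("board.npy"); T=boardT(*v[:3]); im=cv2.imread("pics/wrist_2.73.png"); C=cam("wrist")
S=lambda p: (proj(C,tp(T,np.array(p)/1000))).round().astype(int)
def poly(p,c): cv2.polylines(im,[S(p)],True,c,1)
poly([[0,85,0],[290,85,0],[290,-85,0],[0,-85,0]],(255,0,0))
poly([[5,46,14],[20,46,14],[20,-46,14],[5,-46,14]],(0,0,255))
for s in (1,-1):
    poly([[20,s*29,14],[40,s*29,14],[40,s*37,14],[20,s*37,14]],(0,255,0)); poly([[175,s*33,19],[221,s*33,19],[221,s*44,19],[175,s*44,19]],(0,255,0))
poly([[20,25,0],[170,25,0],[170,-25,0],[20,-25,0]],(255,255,0))
for p in ([223,45,30],[280,-12,30]): cv2.circle(im,tuple(map(int,S(p)[0])),5,(255,0,255),1)
cv2.imwrite("pics/ov1.png",im[:, :])
for q in (1.4,1.2,.9,.6,.3,0,1.571):
    print(q,tp(T,bpts(q)["lever_grip"]).round(4))
print(T.round(4))
```

```text
1.4 [[ 0.5688 -0.3065  0.2457]]
1.2 [[ 0.5906 -0.3003  0.2427]]
0.9 [[ 0.6198 -0.2843  0.2341]]
0.6 [[ 0.6424 -0.2616  0.2215]]
0.3 [[ 0.6562 -0.2342  0.2061]]
0 [[ 0.6601 -0.2046  0.1891]]
1.571 [[ 0.5493 -0.3088  0.2466]]
[[ 0.0351  0.9992 -0.0203  0.538 ]
 [-0.8653  0.0405  0.4996 -0.0299]
 [ 0.5     0.      0.866   0.03  ]
 [ 0.      0.      0.      1.    ]]
```

View pics/ov1.png

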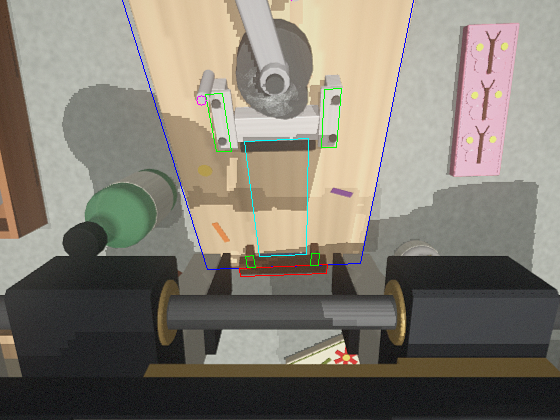

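>>> {"api": "move_arm", "payload": {
  "deltas": [
    [6,-20,6,-4,0,0],
    [6,-20,6,-4,0,0],
    [6,-20,5,-4,0,0],
    [6,-20,5,-4,0,0],
    [6,-19,5,-4,0,0]
  ]
}}

```text
t: 4.15
eef_pos: [0.5704, -0.2298, 0.4571]
ee_rot: [-3.141, -0.352, -1.57]
force: [-0.2, 0.2, -0.6]
width: 0.0464
```

>>> {"api": "move_arm", "payload": {
  "deltas": [
    [0,0,0,0,0,0],
    [0,0,0,0,0,0],
    [0,0,0,0,0,0],
    [0,0,0,0,0,0],
    [0,0,0,0,0,0]
  ]
}}

```text
t: 4.57
eef_pos: [0.57, -0.2286, 0.4569]
ee_rot: [-3.141, -0.348, -1.571]
force: [-0.1, 0.7, 0.8]
width: 0.0463
```

Run:
```python
from h import *
for c in ("side","scene"):
    f=arm.grab_frame(c); C=cam(c); r=arm.spot_point("lever_grip",c); print(c,r[:2])
    if c=="side": cv2.imwrite("pics/side2.png",cv2.resize(f[20:200,150:420,::-1],None,fx=2.5,fy=2.5))
    s=arm.get_state(); g=s["eef_pos"]+Ro.from_euler('xyz',s["ee_rot"]).as_matrix()@[0,0,arm.tcp_to_grasp]
    print("grasp",g.round(4),proj(C,g).round(1))
v=np.load("board.npy");T=boardT(*v[:3])
for c in ("side","scene"):
  for q in (1.3,1.4,1.5): print(c,q,proj(cam(c),tp(T,bpts(q)["lever_grip"])).round(1))
```

```text
side [{'xy': [308.1, 95.6], 'score': 0.86}, {'xy': [296.5, 168.6], 'score': 0.75}]
grasp [ 0.5701 -0.2831  0.3072] [[307.5  74. ]]
scene [{'xy': [96.1, 206.5], 'score': 0.73}]
grasp [ 0.5701 -0.2832  0.3071] [[ 97.5 171.1]]
side 1.3 [[305.8  94.5]]
side 1.4 [[310.3  94.5]]
side 1.5 [[314.7  94.8]]
scene 1.3 [[ 94.3 210. ]]
scene 1.4 [[ 92.8 205.9]]
scene 1.5 [[ 92.  202.1]]
```

View pics/side2.png

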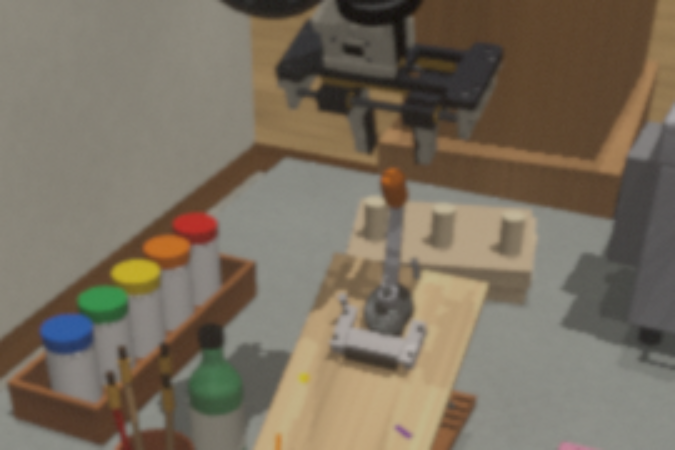

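The gripper sits right above the orange grip: grip at crop (394,187), fingers at (365,130) and (425,140). Next I descend and compute the arc.

>>> {"api": "move_arm", "payload": {
  "deltas": [
    [0,-4,-11,0,0,0],
    [0,-4,-11,0,0,0],
    [0,-4,-12,0,0,0],
    [0,-4,-11,0,0,0],
    [0,-4,-11,0,0,0]
  ]
}}

```text
t: 5.18
eef_pos: [0.5699, -0.2491, 0.4002]
ee_rot: [-3.141, -0.349, -1.571]
force: [0.5, 0.2, 0.5]
width: 0.0464
```

```bash
cat > arc.py <<'E'
from h import *
import sys
q0,q1,n=float(sys.argv[1]),float(sys.argv[2]),int(sys.argv[3]); off=float(sys.argv[4]) if len(sys.argv)>4 else .005
T=boardT(*np.load("board.npy")[:3]); s=arm.get_state()
R=Ro.from_euler('xyz',s["ee_rot"]).as_matrix(); g=s["eef_pos"]+R[:,2]*arm.tcp_to_grasp
print("grasp",g.round(4),"board",((g-T[:3,3])@T[:3,:3]).round(4),"force",s["force"].round(1),s["width"],"axis",R[:,2].round(3))
P=[tp(T,np.array(bpts(q)["lever_grip"])+[0,0,off])[0] for q in np.linspace(q0,q1,n+1)]
cur=np.round(g*1000); 
for i in range(1,n+1):
    d=np.round(P[i]*1000-cur); cur=cur+d; print(d.astype(int).tolist(), end=" " if i%5 else "\n")
E
python3 arc.py 1.38 -0.1 20
```

```text
grasp [ 0.57   -0.3035  0.2505] board [0.3482 0.0209 0.0536] force [0.5 0.2 0.5] 0.046430346893818766 axis [ 0.    -0.342 -0.94 ]
[9, 2, -1] [8, 3, -1] [8, 3, -2] [7, 3, -2] [8, 4, -2]
[7, 5, -2] [6, 5, -3] [6, 5, -3] [6, 6, -3] [5, 6, -3]
[4, 6, -4] [4, 6, -3] [4, 7, -4] [3, 7, -4] [2, 7, -4]
[2, 7, -4] [1, 8, -5] [0, 7, -4] [0, 7, -4] [-1, 8, -4]
```

>>> {"api": "move_arm", "payload": {
  "deltas": [
    [9,2,-1,0,1.37,3.76],
    [8,3,-1,0,1.37,3.76],
    [8,3,-2,0,1.37,3.76],
    [7,3,-2,0,1.37,3.76],
    [8,4,-2,0,1.37,3.76]
  ]
}}

```text
t: 5.6
eef_pos: [0.6098, -0.234, 0.3925]
ee_rot: [3.015, -0.326, -1.198]
force: [-2.4, 0.2, -0.8]
width: 0.0464
```

>>> {"api": "move_arm", "payload": {
  "deltas": [
    [7,5,-2,0,1.37,3.76],
    [6,5,-3,0,1.37,3.76],
    [6,5,-3,0,1.37,3.76],
    [6,6,-3,0,1.37,3.76],
    [5,6,-3,0,1.37,3.76]
  ]
}}

```text
t: 6.02
eef_pos: [0.6399, -0.2069, 0.3784]
ee_rot: [2.91, -0.264, -0.838]
force: [-2.0, -1.3, 0.2]
width: 0.0467
```

>>> {"api": "move_arm", "payload": {
  "deltas": [
    [4,6,-4,0,1.37,3.76],
    [4,6,-3,0,1.37,3.76],
    [4,7,-4,0,1.37,3.76],
    [3,7,-4,0,1.37,3.76],
    [2,7,-4,0,1.37,3.76]
  ]
}}

```text
t: 6.43
eef_pos: [0.6569, -0.1738, 0.3594]
ee_rot: [2.835, -0.17, -0.494]
force: [-1.5, -1.0, 1.8]
width: 0.0466
```

```bash
cat > grip.py <<'E'
from h import *
T=boardT(*np.load("board.npy")[:3])
for c in ("side","scene"):
    C=cam(c); f=arm.grab_frame(c); cv2.imwrite(f"pics/{c}_last.png",f[:,:,::-1]); r=arm.spot_point("lever_grip",c)
    qs=np.linspace(-.1,1.7,181); U=np.vstack([proj(C,tp(T,bpts(q)["lever_grip"])) for q in qs])
    for d in r[:2]:
        e=np.linalg.norm(U-d["xy"],axis=1); i=e.argmin(); print(c,d,"q",qs[i].round(2),"err",e[i].round(1))
E
python3 grip.py; python3 arc.py 0.27 -0.12 5
```

```text
side {'xy': [269.3, 115.9], 'score': 0.61} q 0.3 err 3.0
side {'xy': [285.9, 343.0], 'score': 0.46} q -0.1 err 216.1
scene {'xy': [145.3, 243.9], 'score': 0.64} q 0.33 err 4.1
grasp [ 0.6571 -0.2284  0.21  ] board [0.266  0.111  0.0543] force [-0.5 -0.4 -0.2] 0.04618085674739593 axis [-0.    -0.342 -0.94 ]
[2, 7, -6] [1, 8, -4] [0, 7, -5] [0, 8, -4] [-1, 8, -4]
```

Working well. I continue to the stop, with a little overshoot.

>>> {"api": "move_arm", "payload": {
  "deltas": [
    [2,7,-5,0,1.37,3.76],
    [1,8,-4,0,1.37,3.76],
    [0,7,-5,0,1.37,3.76],
    [0,8,-4,0,1.37,3.76],
    [-1,8,-4,0,1.37,3.76]
  ]
}}

```text
t: 7.05
eef_pos: [0.6588, -0.1391, 0.3398]
ee_rot: [2.79, -0.058, -0.163]
force: [5.4, -60.8, 7.6]
width: 0.0462
```

```bash
python3 grip.py; python3 arc.py 0.27 -0.12 5|head -1
```

```text
side {'xy': [260.9, 127.5], 'score': 0.89} q -0.06 err 1.3
scene {'xy': [222.2, 251.0], 'score': 0.55} q -0.1 err 48.3
grasp [ 0.6586 -0.1957  0.1907] board [0.2281 0.1138 0.0539] force [  3.7 -26.    4.1] 0.046261191490874175 axis [-0.001 -0.348 -0.937]
```

>>> {"api": "move_arm", "payload": {
  "deltas": [
    [0,-5,3,0,0,0],
    [0,0,0,0,0,0],
    [0,6,16,0,0,0],
    [0,9,25,0,0,0],
    [0,12,34,0,0,0]
  ],
  "claw": 90
}}

```text
t: 7.67
eef_pos: [0.6582, -0.1141, 0.4139]
ee_rot: [2.797, -0.055, -0.166]
force: [0.5, 0.4, 0.0]
width: 0.0566
```

```bash
python3 grip.py
python3 - <<'E'
from h import *
a=cv2.imread("pics/side_last.png")[60:260,180:380]
cv2.imwrite("pics/lev0.png",cv2.resize(a,None,fx=2.5,fy=2.5)); s=arm.get_state(); print(s["eef_pos"],s["ee_rot"],s["force"],s["q"].round(2))
E
```

```text
side {'xy': [262.8, 125.9], 'score': 0.8} q -0.01 err 2.5
side {'xy': [288.2, 193.1], 'score': 0.74} q -0.1 err 70.8
scene {'xy': [168.8, 253.3], 'score': 0.9} q -0.02 err 1.2
[ 0.65913052 -0.11330552  0.41701125] [ 2.79871619 -0.06216149 -0.16398089] [ 0.70025402  1.06657171 -1.24297318] [ 0.21  0.33 -0.17  0.37 -1.16  1.02]
```

View pics/lev0.png

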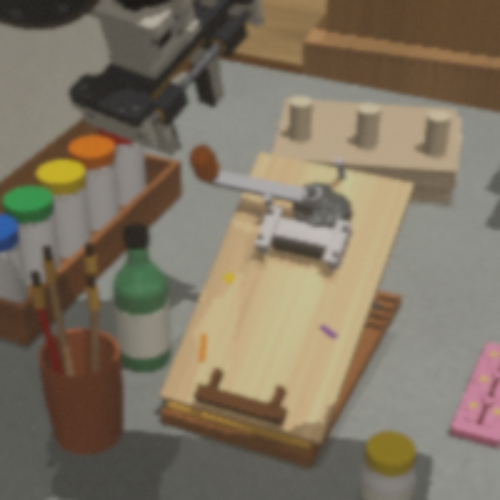

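The lever is open: grip at crop (204,163), arm across the board, bed clear. Next is the tile.

```bash
cat > plan.py <<'E'
from h import *
def plan(pos,R,n):
    s=arm.get_state(); R0=Ro.from_euler('xyz',s["ee_rot"]); d=(np.array(pos)-s["eef_pos"])*1000
    rv=np.degrees((Ro.from_matrix(R)*R0.inv()).as_rotvec()); print("total",d.round(1),rv.round(2),"per row",(d/n).round(1),(rv/n).round(2))
E
python3 - <<'E'
from plan import *
plan([.665,.195,.42],Ro.from_euler('xyz',[np.pi,0,np.radians(-39)]).as_matrix(),10)
E
```

```text
total [  5.9 308.3   3. ] [ 19.57  -4.88 -28.69] per row [ 0.6 30.8  0.3] [ 1.96 -0.49 -2.87]
```

>>> {"api": "move_arm", "payload": {
  "deltas": [
    [1,31,5,1.96,-0.49,-2.87],
    [1,31,5,1.96,-0.49,-2.87],
    [0,31,5,1.96,-0.49,-2.87],
    [1,31,5,1.96,-0.49,-2.87],
    [0,31,0,1.96,-0.49,-2.87]
  ],
  "claw": 0
}}

```text
t: 8.28
eef_pos: [0.662, 0.0424, 0.4354]
ee_rot: [2.975, -0.05, -0.428]
force: [0.5, 0.5, -0.1]
width: 0.084
```

>>> {"api": "move_arm", "payload": {
  "deltas": [
    [1,31,0,1.96,-0.49,-2.87],
    [0,31,0,1.96,-0.49,-2.87],
    [1,31,-5,1.96,-0.49,-2.87],
    [0,30,-6,1.96,-0.49,-2.87],
    [1,30,-6,1.96,-0.49,-2.87]
  ]
}}

```text
t: 8.7
eef_pos: [0.6646, 0.1955, 0.4172]
ee_rot: [3.141, 0.005, -0.683]
force: [0.3, -0.4, 0.2]
width: 0.0876
```

>>> {"api": "move_arm", "payload": {
  "deltas": [
    [0,0,0,0,0,0],
    [0,0,0,0,0,0],
    [0,0,0,0,0,0],
    [0,0,0,0,0,0],
    [0,0,0,0,0,0]
  ]
}}

```text
t: 9.12
eef_pos: [0.665, 0.193, 0.4186]
ee_rot: [3.14, 0.003, -0.68]
force: [0.2, 0.6, 0.0]
width: 0.0878
```

```bash
cat > tile.py <<'E'
from h import *
import sys
def rect(c="wrist",save=None):
    C=cam(c); f=arm.grab_frame(c); out=[]
    for d in arm.masks_of("tile_butterfly",c)[:2]:
        m=d["pixels"].astype(np.uint8); cn=max(cv2.findContours(m,0,1)[0],key=cv2.contourArea)
        w=np.array([ray(C,p[0],.012)[:2] for p in cn],np.float32)*1000
        b=cv2.minAreaRect(w); print(round(d["score"],2),np.round(d["xy"]),b)
        cv2.polylines(f,[proj(C,np.c_[cv2.boxPoints(b)/1000,np.full(4,.012)]).round().astype(int)],True,(0,255,255),1)
    print(arm.spot_point("tile_butterfly",c)[:2], arm.get_state()["eef_pos"],arm.get_state()["ee_rot"])
    for d in arm.spot_point("tile_butterfly",c)[:2]: print(ray(C,d["xy"],0))
    if save: cv2.imwrite(save,f[:,:,::-1])
if __name__=="__main__": rect(save="pics/tile.png")
E
python3 tile.py
```

```text
0.75 [281. 194.] ((644.2933959960938, 212.82998657226562), (50.56422805786133, 149.5311737060547), 51.07680130004883)
[{'xy': [279.9, 195.3], 'score': 0.65}] [0.66503176 0.19321254 0.41888492] [ 3.14077610e+00  2.81927248e-03 -6.80394226e-01]
[0.64612166 0.20975613 0.        ]
```

View pics/tile.png

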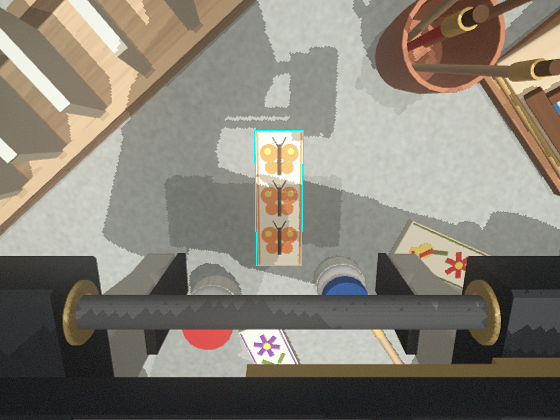

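The wrist view shows the butterfly tile at (279,198), and the fitted outline is 150 x 50.5 mm, matching the tile. The approach is clear, with the jars at (215,290) and (343,280).

>>> {"api": "move_arm", "payload": {
  "deltas": [
    [0,0,-36,0,0,0],
    [1,1,-36,0,0,0],
    [0,1,-36,0,0,0],
    [0,0,-36,0,0,0],
    [0,0,-30,0,0,0]
  ]
}}

```text
t: 9.73
eef_pos: [0.6654, 0.1954, 0.2424]
ee_rot: [3.14, 0.004, -0.68]
force: [-0.9, 0.5, 0.1]
width: 0.0879
```

>>> {"api": "move_arm", "payload": {
  "deltas": [
    [0,0,-25,0,0,0],
    [0,0,-20,0,0,0],
    [0,0,-12,0,0,0],
    [0,0,-6,0,0,0],
    [0,0,0,0,0,0]
  ]
}}

```text
t: 10.15
eef_pos: [0.6659, 0.1957, 0.1806]
ee_rot: [3.139, 0.004, -0.68]
force: [-1.4, -0.1, -0.5]
width: 0.0876
```

Close on the tile, lift, and check.

>>> {"api": "move_arm", "payload": {
  "deltas": [
    [0,0,0,0,0,0],
    [0,0,0,0,0,0],
    [0,0,0,0,0,0],
    [0,0,0,0,0,0],
    [0,0,0,0,0,0]
  ],
  "claw": 255,
  "squeeze": 40
}}

```text
t: 10.57
eef_pos: [0.6662, 0.1961, 0.1826]
ee_rot: [-3.141, 0.002, -0.679]
force: [-0.1, 0.6, -1.0]
width: 0.0599
```

>>> {"api": "move_arm", "payload": {
  "deltas": [
    [0,0,0,0,0,0],
    [0,0,0,0,0,0],
    [0,0,0,0,0,0],
    [0,0,0,0,0,0],
    [0,0,0,0,0,0]
  ]
}}

```text
t: 10.98
eef_pos: [0.666, 0.196, 0.1821]
ee_rot: [3.141, 0.003, -0.679]
force: [-1.2, -0.8, 5.3]
width: 0.0492
```

>>> {"api": "move_arm", "payload": {
  "deltas": [
    [0,0,10,0,0,0],
    [0,0,30,0,0,0],
    [0,0,40,0,0,0],
    [0,0,40,0,0,0],
    [0,0,40,0,0,0]
  ]
}}

```text
t: 11.4
eef_pos: [0.6656, 0.1958, 0.3432]
ee_rot: [3.14, 0.004, -0.68]
force: [1.1, 0.4, -1.9]
width: 0.0494
```

>>> {"api": "move_arm", "payload": {
  "deltas": [
    [0,0,40,0,0,0],
    [0,0,20,0,0,0],
    [0,0,0,0,0,0],
    [0,0,0,0,0,0],
    [0,0,0,0,0,0]
  ]
}}

```text
t: 11.82
eef_pos: [0.6655, 0.1958, 0.4005]
ee_rot: [3.139, 0.004, -0.68]
force: [0.4, 0.0, -2.0]
width: 0.0494
```

Run:
```python
from plan import *
T=boardT(*np.load("board.npy")[:3]); s=arm.get_state(); print(s["width"],s["force"],s["eef_pos"])
C=cam("wrist"); R=Ro.from_euler('xyz',s["ee_rot"]).as_matrix()
f=arm.grab_frame("wrist"); r=arm.masks_of("tile_butterfly","wrist")
for d in r[:1]:
    m=d["pixels"].astype(np.uint8); cn=max(cv2.findContours(m,0,1)[0],key=cv2.contourArea)
    # rays onto tile top plane in tool frame z=.178-.0027+... (tips 2.7mm above underside): top at z_tool=.1806-.012
    k=arm.calibration("wrist"); M=np.array(k["mount"]); K=np.array(k["intrinsics"])
    w=[]
    for p in cn:
        v=M[:3,:3]@(np.linalg.solve(K,[p[0][0],p[0][1],1])*[1,-1,-1]); o=M[:3,3]; w.append((o+v*(.1686-o[2])/v[2])[:2]*1000)
    w=np.array(w,np.float32); print("tile in tool mm",cv2.minAreaRect(w), w.min(0),w.max(0))
cv2.imwrite("pics/held.png",f[:,:,::-1])
# target orientation: tool z=-n, tool x=+board x
Rt=np.c_[T[:3,0],-T[:3,1],-T[:3,2]]
for h in (.10,.03,0): # height of tile underside above board; tile origin at tool x -28mm
    tcp=tp(T,[.098+.028,0,.1806+h])[0]; print(h); plan(tcp,Rt,10)
```

```text
0.04942105175078106 [ 0.39541811  0.00529105 -1.95381859] [0.66545448 0.19583066 0.40045222]
tile in tool mm ((21.326276779174805, -0.18949317932128906), (49.191078186035156, 56.13343811035156), 89.95824432373047) [ -6.7569695 -24.80038  ] [49.409325 24.408482]
0.1
total [-128.9 -194.6  -63.5] [-27.75 -14.21 -47.51] per row [-12.9 -19.5  -6.4] [-2.77 -1.42 -4.75]
0.03
total [-127.5 -229.6 -124.1] [-27.75 -14.21 -47.51] per row [-12.7 -23.  -12.4] [-2.77 -1.42 -4.75]
0
total [-126.9 -244.6 -150.1] [-27.75 -14.21 -47.51] per row [-12.7 -24.5 -15. ] [-2.77 -1.42 -4.75]
```

View pics/held.png

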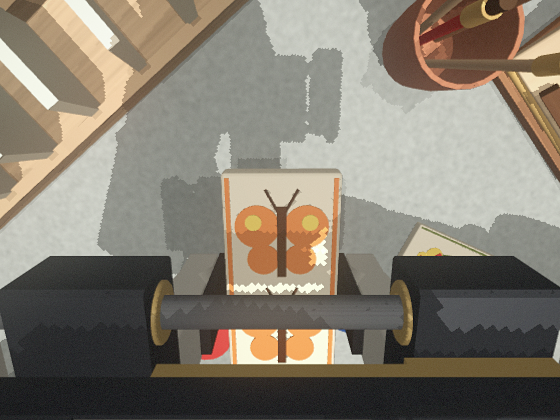

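The tile is held square between the fingers, with its far edge at row 172 and width 49.4 mm. Its upper end sits about 47 mm ahead of the TCP, as planned.

>>> {"api": "move_arm", "payload": {
  "deltas": [
    [-13,-19,4,-2.77,-1.42,-4.75],
    [-13,-19,4,-2.77,-1.42,-4.75],
    [-13,-20,0,-2.77,-1.42,-4.75],
    [-13,-20,0,-2.77,-1.42,-4.75],
    [-13,-20,0,-2.77,-1.42,-4.75]
  ]
}}

```text
t: 12.33
eef_pos: [0.6001, 0.0972, 0.4082]
ee_rot: [3.081, -0.263, -1.092]
force: [2.1, -0.1, -1.3]
width: 0.0494
```

>>> {"api": "move_arm", "payload": {
  "deltas": [
    [-13,-20,-8,-2.77,-1.42,-4.75],
    [-13,-20,-12,-2.77,-1.42,-4.75],
    [-13,-20,-15,-2.77,-1.42,-4.75],
    [-12,-19,-17,-2.77,-1.42,-4.75],
    [-13,-18,-18,-2.77,-1.42,-4.75]
  ]
}}

```text
t: 12.75
eef_pos: [0.5359, 0.0, 0.3382]
ee_rot: [-3.138, -0.527, -1.533]
force: [1.9, 0.5, -1.0]
width: 0.0496
```

>>> {"api": "move_arm", "payload": {
  "deltas": [
    [0,0,0,0,0,0],
    [0,0,0,0,0,0],
    [0,0,0,0,0,0],
    [0,0,0,0,0,0],
    [0,0,0,0,0,0]
  ]
}}

```text
t: 13.17
eef_pos: [0.5377, 0.0016, 0.3401]
ee_rot: [-3.137, -0.524, -1.529]
force: [-0.5, 0.0, -0.7]
width: 0.0495
```

```bash
cat > place.py <<'E'
from plan import *
T=boardT(*np.load("board.npy")[:3]); s=arm.get_state(); R=Ro.from_euler('xyz',s["ee_rot"]).as_matrix()
o=s["eef_pos"]+R@[-.0278,-.0002,.182]; print("tile origin in board",((o-T[:3,3])@T[:3,:3]).round(4),"force",s["force"].round(1),s["width"])
print("tile axes in board",(T[:3,:3].T@np.c_[R[:,0],-R[:,1],-R[:,2]]).round(3).tolist())
Rt=np.c_[T[:3,0],-T[:3,1],-T[:3,2]]
for h in (.03,.01,.003,0): print(h,end=" "); plan(T[:3,3]+T[:3,:3]@[.099,0,h]-Rt@[-.0278,-.0002,.182],Rt,5)
E
python3 place.py
```

```text
tile origin in board [0.1    0.002  0.1023] force [-0.5  0.  -0.7] 0.04951621610405226
tile axes in board [[1.0, -0.001, 0.0], [0.001, 1.0, -0.005], [-0.0, 0.005, 1.0]]
0.03 total [  0.3 -35.3 -63.1] [-0.01  0.21 -0.17] per row [  0.1  -7.1 -12.6] [-0.    0.04 -0.03]
0.01 total [  0.7 -45.3 -80.4] [-0.01  0.21 -0.17] per row [  0.1  -9.1 -16.1] [-0.    0.04 -0.03]
0.003 total [  0.8 -48.8 -86.5] [-0.01  0.21 -0.17] per row [  0.2  -9.8 -17.3] [-0.    0.04 -0.03]
0 total [  0.9 -50.3 -89.1] [-0.01  0.21 -0.17] per row [  0.2 -10.1 -17.8] [-0.    0.04 -0.03]
```

>>> {"api": "move_arm", "payload": {
  "deltas": [
    [0,-10,-18,0,0.04,-0.03],
    [0,-10,-18,0,0.04,-0.03],
    [0,-10,-18,0,0.04,-0.03],
    [0,-8,-14,0,0.04,-0.03],
    [0,-6,-10,0,0.04,-0.03]
  ]
}}

```text
t: 13.58
eef_pos: [0.5371, -0.0432, 0.2607]
ee_rot: [3.14, -0.524, -1.53]
force: [-0.4, 0.1, -1.5]
width: 0.0493
```

>>> {"api": "move_arm", "payload": {
  "deltas": [
    [0,0,0,0,0,0],
    [0,0,0,0,0,0],
    [0,0,0,0,0,0],
    [0,0,0,0,0,0],
    [0,0,0,0,0,0]
  ]
}}

```text
t: 14.0
eef_pos: [0.5374, -0.0424, 0.2625]
ee_rot: [-3.141, -0.524, -1.531]
force: [0.0, 0.0, -1.6]
width: 0.0493
```

```bash
python3 place.py
python3 - <<'E'
from h import *
ims=[]
for c,(x,y) in (("wrist",(140,150)),("scene",(60,150)),("side",(180,60))):
    f=arm.grab_frame(c)[:,:,::-1]; cv2.imwrite(f"pics/p_{c}.png",f); ims.append(cv2.resize(f[y:y+200,x:x+260],None,fx=1.5,fy=1.5) if c!="wrist" else cv2.resize(f,(390,300)))
cv2.imwrite("pics/p3.png",np.vstack([np.hstack(ims[:2]),np.hstack([ims[2],ims[2]*0])]))
E
```

```text
tile origin in board [ 0.0993 -0.0007  0.0131] force [ 0.   0.  -1.6] 0.04932095676904131
tile axes in board [[1.0, 0.0, -0.0], [-0.0, 1.0, -0.001], [0.0, 0.001, 1.0]]
0.03 total [ 0.5  8.7 14.5] [ 0.    0.05 -0.  ] per row [0.1 1.7 2.9] [ 0.    0.01 -0.  ]
0.01 total [ 0.9 -1.3 -2.9] [ 0.    0.05 -0.  ] per row [ 0.2 -0.3 -0.6] [ 0.    0.01 -0.  ]
0.003 total [ 1.1 -4.8 -8.9] [ 0.    0.05 -0.  ] per row [ 0.2 -1.  -1.8] [ 0.    0.01 -0.  ]
0 total [  1.1  -6.3 -11.5] [ 0.    0.05 -0.  ] per row [ 0.2 -1.3 -2.3] [ 0.    0.01 -0.  ]
```

View pics/p3.png

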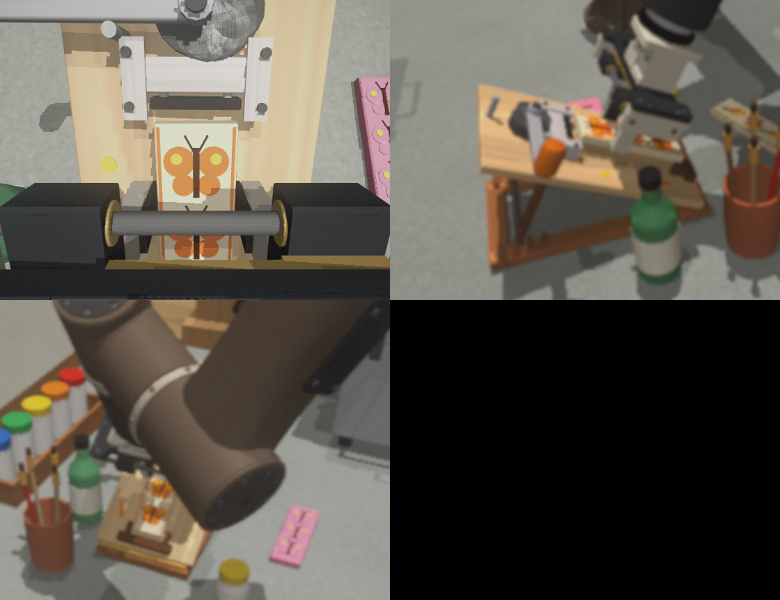

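The wrist view shows the tile centred under the jaw (tile columns 159–234, jaw pad 150–241). The side view shows its lower end just above the ledge between the cheeks. Lower it gently.

>>> {"api": "move_arm", "payload": {
  "deltas": [
    [1,-2,-4,0,0,0],
    [0,-2,-3,0,0,0],
    [0,-1,-2,0,0,0],
    [0,0,-1,0,0,0],
    [0,0,0,0,0,0]
  ]
}}

```text
t: 14.57
eef_pos: [0.5378, -0.0483, 0.2512]
ee_rot: [3.14, -0.525, -1.53]
force: [0.2, -0.1, -1.7]
width: 0.0495
```

```bash
python3 place.py
```

```text
tile origin in board [ 0.0989 -0.001   0.0004] force [ 0.2 -0.1 -1.7] 0.04951285627872785
tile axes in board [[1.0, 0.0, -0.001], [-0.0, 1.0, 0.002], [0.001, -0.002, 1.0]]
0.03 total [ 0.1 14.6 25.8] [ 0.06 -0.09  0.06] per row [0.  2.9 5.2] [ 0.01 -0.02  0.01]
0.01 total [0.5 4.6 8.4] [ 0.06 -0.09  0.06] per row [0.1 0.9 1.7] [ 0.01 -0.02  0.01]
0.003 total [0.6 1.1 2.4] [ 0.06 -0.09  0.06] per row [0.1 0.2 0.5] [ 0.01 -0.02  0.01]
0 total [ 0.7 -0.4 -0.2] [ 0.06 -0.09  0.06] per row [ 0.1 -0.1 -0. ] [ 0.01 -0.02  0.01]
```

>>> {"api": "move_arm", "payload": {
  "deltas": [
    [0,-0.5,-1,0,0,0],
    [0,-0.5,-1,0,0,0],
    [0,0,0,0,0,0],
    [0,0,0,0,0,0],
    [0,0,0,0,0,0]
  ]
}}

```text
t: 14.98
eef_pos: [0.5379, -0.0486, 0.2505]
ee_rot: [-3.142, -0.525, -1.531]
force: [-7.2, 7.6, 8.2]
width: 0.0494
```

>>> {"api": "move_arm", "payload": {
  "deltas": [
    [0,0,0,0,0,0],
    [0,0,0,0,0,0],
    [0,0,0,0,0,0],
    [0,0,0,0,0,0],
    [0,0,0,0,0,0]
  ],
  "claw": 40
}}

```text
t: 15.4
eef_pos: [0.538, -0.0491, 0.2496]
ee_rot: [3.141, -0.524, -1.531]
force: [0.5, 0.4, -0.4]
width: 0.0729
```

>>> {"api": "move_arm", "payload": {
  "deltas": [
    [0,5,9,0,0,0],
    [0,15,26,0,0,0],
    [0,18,31,0,0,0],
    [0,15,26,0,0,0],
    [0,0,0,0,0,0]
  ]
}}

```text
t: 15.82
eef_pos: [0.5398, 0.007, 0.3475]
ee_rot: [-3.133, -0.521, -1.532]
force: [1.0, 0.1, -0.4]
width: 0.0738
```

Run:
```python
from h import *
T=boardT(*np.load("board.npy")[:3]); s=arm.get_state(); print(s["eef_pos"],s["width"],s["force"])
C=cam("wrist"); f=arm.grab_frame("wrist")
K,Tc=C
for d in arm.masks_of("tile_butterfly","wrist")[:1]:
    m=d["pixels"].astype(np.uint8); cn=max(cv2.findContours(m,0,1)[0],key=cv2.contourArea)
    Tb=np.linalg.inv(T)@Tc; w=[]
    for p in cn:
        v=Tb[:3,:3]@(np.linalg.solve(K,[p[0][0],p[0][1],1])*[1,-1,-1]); o=Tb[:3,3]; w.append((o+v*(.012-o[2])/v[2])[:2]*1000)
    w=np.array(w,np.float32); print("tile on board mm",cv2.minAreaRect(w),w.min(0),w.max(0))
g=f[:,:,::-1].copy()
S=lambda p: proj(C,tp(T,np.array(p)/1000)).round().astype(int)
cv2.polylines(g,[S([[20,25,12],[170,25,12],[170,-25,12],[20,-25,12]])],True,(255,0,0),1)
cv2.imwrite("pics/rel.png",g)
```

```text
[0.53981211 0.00703861 0.34746172] 0.0738159645817645 [ 0.96795688  0.08202404 -0.35583486]
tile on board mm ((146.77883911132812, -147.40505981445312), (117.10157012939453, 41.06301498413086), 17.75088119506836) [  96.085144 -184.19691 ] [ 199.93536 -117.17073]
```

View pics/rel.png

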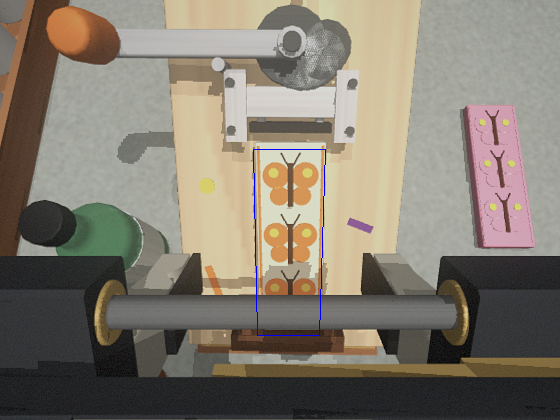

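The tile lies centred on the board, its top edge at row 143 about 3 mm above the clamped outline (blue). The jaw is open and the lever is still at its open stop. Now I return to the lever.

Run:
```python
from plan import *
plan([.6585,-.117,.42],Ro.from_euler('xyz',[2.797,-.058,-.165]).as_matrix(),15)
```

```text
total [ 120.3 -122.1   76.7] [ 7.52 33.98 70.28] per row [ 8.  -8.1  5.1] [0.5  2.27 4.69]
```

>>> {"api": "move_arm", "payload": {
  "deltas": [
    [4,-8,16,0.5,2.27,4.69],
    [4,-8,16,0.5,2.27,4.69],
    [6,-8,16,0.5,2.27,4.69],
    [8,-8,15,0.5,2.27,4.69],
    [8,-8,14,0.5,2.27,4.69]
  ],
  "claw": 120
}}

```text
t: 16.33
eef_pos: [0.5677, -0.0368, 0.4187]
ee_rot: [2.94, -0.424, -1.024]
force: [0.4, 0.2, 0.6]
width: 0.0484
```

>>> {"api": "move_arm", "payload": {
  "deltas": [
    [9,-8,5,0.5,2.27,4.69],
    [9,-8,5,0.5,2.27,4.69],
    [9,-8,0,0.5,2.27,4.69],
    [9,-8,0,0.5,2.27,4.69],
    [9,-8,0,0.5,2.27,4.69]
  ]
}}

```text
t: 16.75
eef_pos: [0.6129, -0.0769, 0.4277]
ee_rot: [2.823, -0.254, -0.575]
force: [0.5, -0.0, 0.1]
width: 0.0464
```

>>> {"api": "move_arm", "payload": {
  "deltas": [
    [9,-8,0,0.5,2.27,4.69],
    [9,-8,-2,0.5,2.27,4.69],
    [9,-8,-2,0.5,2.27,4.69],
    [9,-8,-3,0.5,2.27,4.69],
    [9,-8,-3,0.5,2.27,4.69]
  ]
}}

```text
t: 17.17
eef_pos: [0.6579, -0.1169, 0.4173]
ee_rot: [2.793, -0.055, -0.159]
force: [-0.1, 0.2, 0.5]
width: 0.0461
```

```bash
python3 - <<'E'
from plan import *
plan([.6585,-.117,.42],Ro.from_euler('xyz',[2.797,-.058,-.165]).as_matrix(),5); print(arm.get_state()["width"])
E
python3 arc.py 0 0 1 0.006; python3 grip.py
```

```text
total [ 0.6 -0.1  2.7] [ 0.18 -0.22 -0.31] per row [ 0.1 -0.   0.5] [ 0.04 -0.04 -0.06]
0.04606392097701166
grasp [ 0.6574 -0.1718  0.2678] board [0.2459 0.1136 0.1326] force [-0.1  0.2  0.5] 0.04606392097701166 axis [-0.003 -0.345 -0.939]
[3, -30, -74] side {'xy': [263.2, 127.8], 'score': 0.85} q -0.05 err 3.6
side {'xy': [160.8, 347.6], 'score': 0.2} q -0.1 err 240.1
scene {'xy': [165.4, 253.6], 'score': 0.91} q 0.03 err 0.4
scene {'xy': [304.6, 237.8], 'score': 0.39} q -0.1 err 131.6
```

>>> {"api": "move_arm", "payload": {
  "deltas": [
    [1,-7,-18,0,0,0],
    [1,-7,-18,0,0,0],
    [1,-6,-16,0,0,0],
    [0,-6,-13,0,0,0],
    [0,-4,-9,0,0,0]
  ]
}}

```text
t: 17.78
eef_pos: [0.66, -0.1461, 0.3432]
ee_rot: [2.793, -0.058, -0.165]
force: [-0.6, -0.2, 0.5]
width: 0.0464
```

```bash
python3 arc.py 0 1.63 20 0.006
```

```text
grasp [ 0.6596 -0.2012  0.1937] board [0.2343 0.1146 0.0537] force [-0.6 -0.2  0.5] 0.0464325761879887 axis [-0.002 -0.346 -0.938]
[0, -9, 5] [-1, -8, 5] [-1, -8, 4] [-3, -8, 5] [-3, -7, 4]
[-4, -8, 4] [-4, -7, 4] [-5, -7, 4] [-6, -6, 4] [-6, -6, 3]
[-7, -6, 3] [-7, -5, 3] [-8, -5, 2] [-8, -4, 3] [-9, -3, 1]
[-9, -3, 2] [-9, -2, 1] [-9, -2, 0] [-9, -1, 1] [-10, 0, 0]
```

>>> {"api": "move_arm", "payload": {
  "deltas": [
    [0,-9,5,0,-1.37,-3.76],
    [-1,-8,5,0,-1.37,-3.76],
    [-1,-8,4,0,-1.37,-3.76],
    [-3,-8,5,0,-1.37,-3.76],
    [-3,-7,4,0,-1.37,-3.76]
  ]
}}

```text
t: 18.2
eef_pos: [0.653, -0.1858, 0.3681]
ee_rot: [2.834, -0.174, -0.5]
force: [3.2, 0.6, -2.1]
width: 0.0461
```

>>> {"api": "move_arm", "payload": {
  "deltas": [
    [-4,-8,4,0,-1.37,-3.76],
    [-4,-7,4,0,-1.37,-3.76],
    [-5,-7,4,0,-1.37,-3.76],
    [-6,-6,4,0,-1.37,-3.76],
    [-6,-6,3,0,-1.37,-3.76]
  ]
}}

```text
t: 18.62
eef_pos: [0.6284, -0.2196, 0.388]
ee_rot: [2.911, -0.269, -0.845]
force: [3.2, 1.3, 1.3]
width: 0.0466
```

>>> {"api": "move_arm", "payload": {
  "deltas": [
    [-7,-6,3,0,-1.37,-3.76],
    [-7,-5,3,0,-1.37,-3.76],
    [-8,-5,2,0,-1.37,-3.76],
    [-8,-4,3,0,-1.37,-3.76],
    [-9,-3,1,0,-1.37,-3.76]
  ]
}}

```text
t: 19.03
eef_pos: [0.5893, -0.2428, 0.4001]
ee_rot: [3.019, -0.33, -1.205]
force: [3.4, -0.0, 1.7]
width: 0.0463
```

```bash
python3 grip.py; python3 arc.py 1.22 1.69 6 0.006
```

```text
side {'xy': [297.8, 99.7], 'score': 0.64} q 1.1 err 4.0
scene {'xy': [98.4, 213.6], 'score': 0.62} q 1.19 err 1.8
scene {'xy': [245.9, 256.7], 'score': 0.2} q -0.1 err 71.8
grasp [ 0.5882 -0.2975  0.2494] board [0.343  0.0394 0.0553] force [ 0.5 -0.  -0.7] 0.046294252636400385 axis [-0.003 -0.344 -0.939]
[-8, -4, 1] [-9, -2, 1] [-9, -2, 0] [-9, -1, 1] [-9, 0, 0]
[-9, 0, -1]
```

>>> {"api": "move_arm", "payload": {
  "deltas": [
    [-8,-4,1,0,-1.37,-3.76],
    [-9,-2,1,0,-1.37,-3.76],
    [-9,-2,0,0,-1.37,-3.76],
    [-9,-1,1,0,-1.37,-3.76],
    [-8,0,0,0,-1.37,-3.76]
  ]
}}

```text
t: 19.65
eef_pos: [0.5465, -0.2519, 0.402]
ee_rot: [3.14, -0.35, -1.571]
force: [2.0, -1.7, 1.5]
width: 0.0465
```

```bash
python3 grip.py; python3 arc.py 1.6 1.69 1 0.006
```

```text
side {'xy': [316.8, 96.8], 'score': 0.82} q 1.55 err 1.7
scene {'xy': [94.0, 200.1], 'score': 0.81} q 1.56 err 2.1
grasp [ 0.5455 -0.3063  0.2518] board [ 0.3504 -0.0037  0.0538] force [-0.4  0.2 -0.2] 0.046310632342123285 axis [-0.004 -0.342 -0.94 ]
[-10, 0, -1]
```

>>> {"api": "move_arm", "payload": {
  "deltas": [
    [-3,0,0,0,0,0],
    [-3,0,0,0,0,0],
    [-2,0,0,0,0,0],
    [0,0,0,0,0,0],
    [0,0,0,0,0,0]
  ]
}}

```text
t: 20.27
eef_pos: [0.5382, -0.252, 0.4018]
ee_rot: [3.138, -0.349, -1.569]
force: [4.1, -2.3, -1.2]
width: 0.0465
```

>>> {"api": "move_arm", "payload": {
  "deltas": [
    [-2,0,0,0,0,0],
    [-2,0,0,0,0,0],
    [0,0,0,0,0,0],
    [0,0,0,0,0,0],
    [0,0,0,0,0,0]
  ]
}}

```text
t: 20.68
eef_pos: [0.5368, -0.2518, 0.4019]
ee_rot: [-3.139, -0.349, -1.569]
force: [16.4, -7.4, -9.3]
width: 0.0466
```

The end stop has been reached. I back off to the middle, rise, and move to a viewing pose.

>>> {"api": "move_arm", "payload": {
  "deltas": [
    [5,0,0,0,0,0],
    [4,0,0,0,0,0],
    [0,6,16,0,0,0],
    [0,10,26,0,0,0],
    [0,12,34,0,0,0]
  ]
}}

```text
t: 21.1
eef_pos: [0.542, -0.2239, 0.4757]
ee_rot: [3.13, -0.348, -1.569]
force: [2.0, 0.9, -0.2]
width: 0.0464
```

>>> {"api": "move_arm", "payload": {
  "deltas": [
    [0,20,0,4,0,0],
    [0,20,0,4,0,0],
    [0,20,0,4,0,0],
    [0,20,0,4,0,0],
    [0,20,0,4,0,0]
  ]
}}

```text
t: 21.52
eef_pos: [0.5425, -0.1227, 0.4775]
ee_rot: [3.136, 0.004, -1.569]
force: [-0.7, -0.8, -1.2]
width: 0.0463
```

>>> {"api": "move_arm", "payload": {
  "deltas": [
    [0,0,0,0,0,0],
    [0,0,0,0,0,0],
    [0,0,0,0,0,0],
    [0,0,0,0,0,0],
    [0,0,0,0,0,0]
  ]
}}

```text
t: 21.93
eef_pos: [0.5427, -0.1244, 0.4772]
ee_rot: [3.137, -0.001, -1.57]
force: [1.0, -0.1, 0.8]
width: 0.0466
```

```bash
python3 grip.py
python3 - <<'E'
from h import *
T=boardT(*np.load("board.npy")[:3]); print(arm.get_state()["eef_pos"],arm.get_state()["force"])
C=cam("wrist"); f=arm.grab_frame("wrist"); g=f[:,:,::-1].copy()
S=lambda p: proj(C,tp(T,np.array(p)/1000)).round().astype(int)
cv2.polylines(g,[S([[20,25,12],[170,25,12],[170,-25,12],[20,-25,12]])],True,(255,0,0),1)
cv2.imwrite("pics/fin.png",g)
E
```

```text
side {'xy': [320.0, 95.9], 'score': 0.65} q 1.62 err 0.3
scene {'xy': [341.1, 213.8], 'score': 0.71} q -0.1 err 172.0
scene {'xy': [94.3, 194.3], 'score': 0.66} q 1.7 err 1.7
[ 0.54290404 -0.12425272  0.47748782] [ 0.11782772 -0.95753257  0.7668465 ]
```

View pics/fin.png

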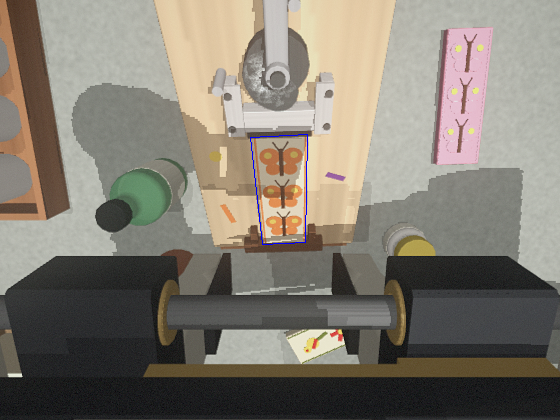

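The jaw pad now meets the tile's top end at row 135. The tile fills the clamped outline, with its lower end on the ledge at row 243, and the lever points straight up the slope. Handing in.

```bash
python3 -c "
from station import arm
print(arm.job_done())"
```

```text
the job is handed in; nothing more can be done
None
```

The butterfly tile is on the board and, as far as my last checks show, clamped. I handed the job in at about 22 s of the 64 s allowed. The system gives no verdict, so I can't confirm the pass.

What I did:
- **Lever open:** I swung it back to the open stop with the fingers loosely around the grip. Both fixed cameras then put it at about 0 rad.
- **Tile placed:** I set it down painted side up, about 3 to 4 mm above the ledge and centred to about 1 mm, and let go of it.
- **Lever closed:** I pushed it through the quarter turn until it met the end stop, with about 16 N sideways on the tool, then backed off.

What the last checks showed:
- **Wrist picture:** the jaw pad is against the tile's upper end, and the tile lies within the expected clamped outline with its lower end on the ledge. The lever points straight up the slope and the arm is clear.
- **Lever angle:** the two cameras disagreed on the closed angle, at 1.62 and 1.70 rad. Both are past the 1.571 stop, so the closed reading is only rough. The top network hit in the scene camera was false, and I ignored it.
- **Tile outline:** the automatic measurement after letting go locked onto the pink look-alike. I judged the tile's position from the drawn overlay instead.
- **Not measured:** I had no way to measure the jaw's force on the tile. I also did not measure the other tiles, jars, bottle and brushes again at the end. I saw no sign of the arm touching them.

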